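# Post the clamp jaw through the sprung flap

### The arm

A 6-joint arm with a two-finger parallel gripper is mounted at the origin on the work surface. World frame = base frame: x ahead of the robot, y to its left, z up, the work surface at z = 0. Lengths are in m, angles in rad, forces in N, time in s.
With the tool pointing down it reaches from about 0.3 to 0.825 m from the base axis. Payload 5.4 kg.
Tool frame: the origin (TCP) lies midway between the tips of the shut fingers; the grasp point (between the pads) lies 19 mm behind it (env.grip_depth is the z of the grasp point in the tool frame, in m); z points along the fingers, x is the direction in which the jaws open and shut, and the axes are right-handed (so a half turn about z gives the same grasp; the last joint's range is limited). The gripper opens to 92 mm and grips with 3 to 60 N. Pads are 20 mm wide; open, the fingers measure 128 mm over their backs; the gripper's body (75 mm by 189 mm) begins 69 mm behind the grasp point.
Start: joints at [-1.424, 0.158, 1.597, -0, 1.386, -0.21], TCP at [0.201, -0.539, 0.215] pointing down, gripper open.
Joint ranges: [-2.91, 2.91], [-0.94, 2.29], [0.18, 2.7], [-1.29, 4.43], [0.17, 2.64], [-3, 3]. Speed limits (rad/s): [2.57, 2.57, 3.14, 3.14, 3.14, 3.14].

### API

Orientations are given as a rotation vector (axis times angle).
In Python, from plant import env, grab_frame gives the robot as it stands. The module is installed in compiled form; this text tells all that it offers.
- The arm moves only by the tool drive_tool, never from a script. Its argument "steps" is a list of rows, each a list of 5 numbers: the opening in per cent of the stroke, from 0 (shut) to 100 (fully open), then the shift along the tool's x, y, z in cm, then the turn about the tool's z in degrees. A call has 1 to 20 rows; each row shifts and turns the pose as measured when the row begins, along the tool's axes as they then stand; what a row does not reach is not made up. A row lasts 1/12 s, in which the tool goes at most 41.7 mm and 7.16 degrees, less where a joint would pass 70% of its speed; a pose out of reach is approached as far as the arm can. A call is refused whole if a number of a shift passes 4.17 or a number of a turn 7.16, either way. A call with a gripper value outside its range is refused whole. The fingers move at their own pace and stop on an object; "grip_force" is the grip in N (left out, the last holds). Time passes only in rows, so rows that do not move let the fingers close. It gives the time, the measured TCP pose, the force and the opening at its end, in the units of the state.
- env.read_state(): the state, without advancing time (a new reading comes with each control period).
- grab_frame(name): name is "side" or "top"; returns a dict with "image" (480x640x3 uint8, blue, green, red), "fx", "fy", "cx", "cy" (pixels), "view" (4x4, takes a point from world to camera coordinates). Camera axes: x right, y down, z forward; pixel columns grow to the right and rows downward; lengths in m; the calibration is good to about 2 mm. A picture is of the moment at which its call begins. There is no depth.
- env.job_done(): hands the job in, once; it reports no verdict.
The state is a dict: "t": time; "joint_pos": joint angles; "qd": joint speeds; "tau": joint torques, N m; "tcp_pos": TCP position; "orientation": TCP orientation; "force": force on the tool from outside, world axes, zero at the start; "wrist_torque": the same for the moment, N m; "width": opening from 0.0 (shut) to 1.0 (fully open).
Only numpy, scipy, OpenCV 4.12 (cv2) and the standard library are available. Lean on these libraries where they do the work, as an engineer would, in place of code of your own. Each camera call takes 0.05 s, during which the arm holds its last target.

### The job

Three finished steel pieces stand in the plywood rack: a flat clamp jaw, a square bar and a round bar. Take out the flat jaw, and push it end first through the sprung flap of the deposit box whose opening it fits, keeping hold of it until it has pushed the flap well open, then let it slide in so that the flap shuts behind it. Leave the other two pieces standing in the rack.

Things in the scene. Friction and masses are not known exactly. Their poses are not given: they have to be found in the camera images.
- jaw_mid (a point): Centre of the flat clamp jaw: plain steel bar, 21 (its x) by 44 (its y) by 120 mm long (its z, up), 0.35 to 0.65 kg, dark bolt-hole marks on the broad faces, both ends alike. It stands on end in one of the rack's three pockets, foot 6 mm above the table; this point is 60 mm above its foot and below its top.
- squarebar_mid (a point): Centre of the square steel bar, 28 x 28 x 120 mm, standing in another pocket of the rack (z along it, up). To be left standing.
- roundbar_mid (a point): Centre of the round steel bar, 30 mm diameter, 120 mm long, standing in the third pocket of the rack (z along it, up). To be left standing.
- rack: Fixed plywood rack, 220 (x) x 80 (y) x 26 mm high; three equal pockets in a row along its x, 70 mm apart, each 35 (x) x 51 (y) mm and 20 mm deep, at x = -100, -30 and +40 mm from the origin. Origin on the table under the row, 30 mm to +x of the middle pocket; z up.
- slot_box: Fixed grey steel deposit box with the wide, low opening that the jaw fits: 190 (x) x 160 (y) x 198 mm high. Origin on the table under its centre, z up. Front faces its -x, 130 mm high; above it the face slopes back and up at 38 degrees from level. The way in is square to that face, along (0.616, 0, -0.788) in the box frame: a part goes in leaning 38 degrees from vertical, its top towards -x.
- slot_mouth (a point): Centre of the outer rim of the slot box's dark collar (13 mm proud of the face), 60 mm to -x of the box's origin, 174 mm up; axes are the box's, not tilted. Passage 52 mm wide (box y) by 29 mm (along the slope), 25 mm long, flap at its inner end; walls 4 mm. A jaw let go with over half its length past this rim slides down a guide plate by its own weight to the empty floor.
- slot_flap (a joint): Angle of the slot box's aluminium flap, rad: 0 shut, grows to 1.5 as it is pushed in. Hinged along the upper edge of the passage's inner end, 35 mm long; a light spring (about 0.01 N m, nearly constant) shuts it. Pushing it in takes 1 to 2 N at first.
- square_box: The other deposit box, the same outside, but with a square opening 38 x 38 mm, too narrow for the flat jaw. Origin and axes as for the slot box. Not used.
There are look-alikes about, which are no part of the job. What is meant by the rack is not white, and is the larger of those in its own colour.

How it is judged:
By the outcome, as a careful person would: the job done as asked, in the order asked, and still so for the second after the job is handed in, with the robot touching nothing.
It also fails if it takes over 43 s, if anything falls off the work surface, if the arm or the gripper's body presses on something with over 40 N, if the wrist force passes 120 N, or if a joint passes its speed limit or range.

## Working session

There is one attempt and no reset: what is moved stays moved. The work goes in short steps, Python scripts to look and compute and a tool call to move; the robot and the scene stay as the last step left them, time stands still between calls to the robot, and variables do not carry over. Pictures are saved under pics/ and viewed, and the job is handed in when it is done.

Besides the shell and the picture viewer there is one more tool, called after "Emit:" as a command line: name --pt "numbers of a row" for each row, then --argument value for the rest. drive_tool: Moves the arm, as the interface text tells. Its arguments: {"type":"object","properties":{"steps":{"type":"array"},"grip_force":{"type":"number"}},"required":["steps"]}

```bash
mkdir -p pics; ls
python3 - <<'E'
from plant import env, grab_frame
import cv2,pickle
for n in ("side","top"):
    f=grab_frame(n); cv2.imwrite(f"pics/{n}0.png",f["image"]); pickle.dump(f,open(f"{n}0.pkl","wb"))
    print(n,f["fx"],f["fy"],f["cx"],f["cy"]); print(f["view"].round(4))
print(env.read_state(), env.grip_depth)
E
```

```text
pics
side 536.8186765694326 536.8186765694326 316.66837635468005 238.37886169402884
[[ 0.9903 -0.139   0.0023 -0.442 ]
 [-0.1003 -0.7256 -0.6808  0.1179]
 [ 0.0963  0.674  -0.7325  1.3366]
 [ 0.      0.      0.      1.    ]]
top 598.6990650522229 598.6990650522229 312.86822422289424 233.84476535615252
[[ 0.0295 -0.9995  0.01   -0.0253]
 [-0.9847 -0.0308 -0.1713  0.4697]
 [ 0.1715 -0.0048 -0.9852  1.335 ]
 [ 0.      0.      0.      1.    ]]
{'t': 0.1, 'joint_pos': array([-1.42409291e+00,  1.58966174e-01,  1.59807528e+00,  1.52218962e-06,
        1.38620089e+00, -2.10079596e-01]), 'qd': array([-0.00085217, -0.00146182, -0.00268494,  0.00064076,  0.00134187,
       -0.00241033]), 'tau': array([ 4.14431797e-04, -3.86499596e+01, -3.22959316e+01,  7.02268747e-02,
        3.39722377e-02, -4.93870527e-05]), 'tcp_pos': array([ 0.2007346 , -0.53823436,  0.21374407]), 'orientation': array([-2.57938632e+00,  1.79131366e+00,  1.77097049e-03]), 'force': array([ 0.35849246,  0.40052397, -0.25916745]), 'wrist_torque': array([-0.04064562,  0.05328688,  0.03475696]), 'width': 0.9963987696557327} -0.0187
```

View pics/side0.png

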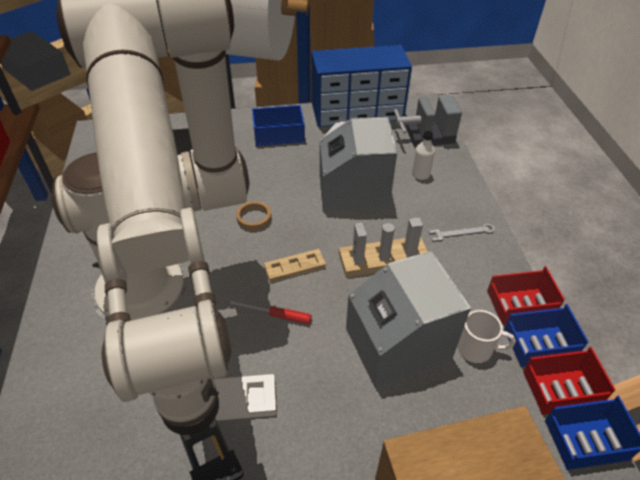

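View pics/top0.png

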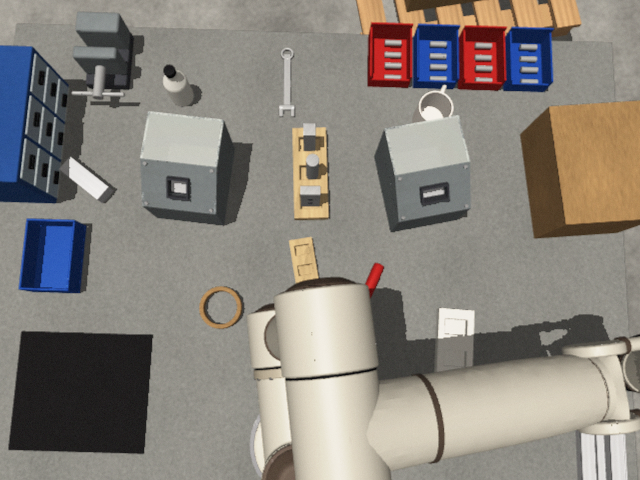

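Run:
```python
import cv2
t=cv2.imread("pics/top0.png"); s=cv2.imread("pics/side0.png")
cv2.imwrite("pics/t_rack.png",cv2.resize(t[115:235,260:380],None,fx=5,fy=5,interpolation=cv2.INTER_CUBIC))
cv2.imwrite("pics/t_box.png",cv2.resize(t[105:235,365:485],None,fx=4.6,fy=4.6,interpolation=cv2.INTER_CUBIC))
cv2.imwrite("pics/s_rack.png",cv2.resize(s[210:285,330:440],None,fx=7,fy=7,interpolation=cv2.INTER_CUBIC))
cv2.imwrite("pics/s_box.png",cv2.resize(s[245:395,335:485],None,fx=4,fy=4,interpolation=cv2.INTER_CUBIC))
```

```text
(no output)
```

View pics/t_rack.png

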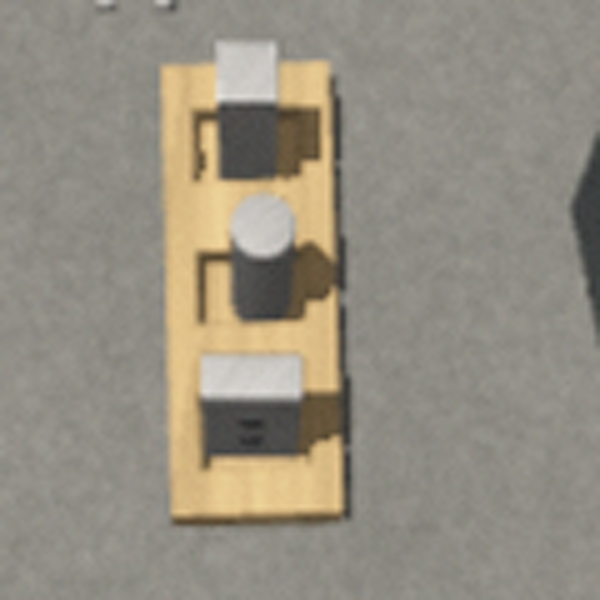

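View pics/t_box.png

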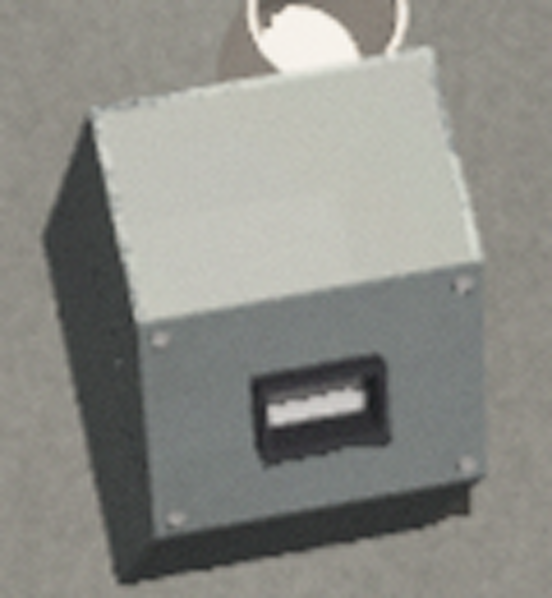

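View pics/s_rack.png

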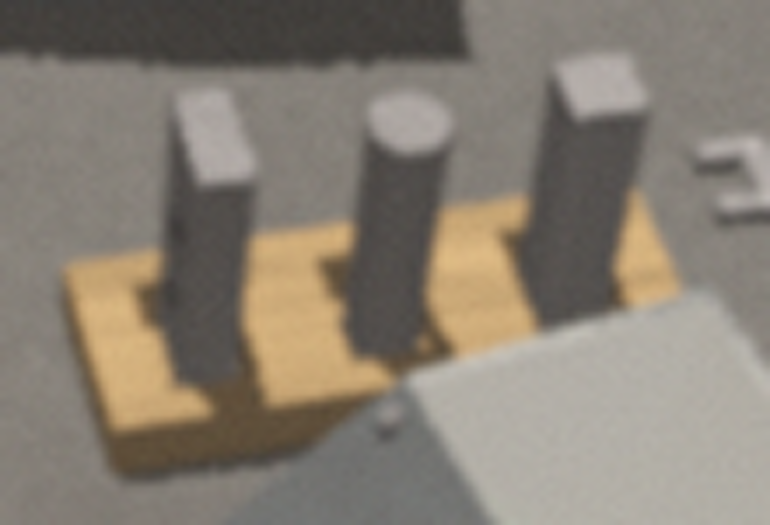

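View pics/s_box.png

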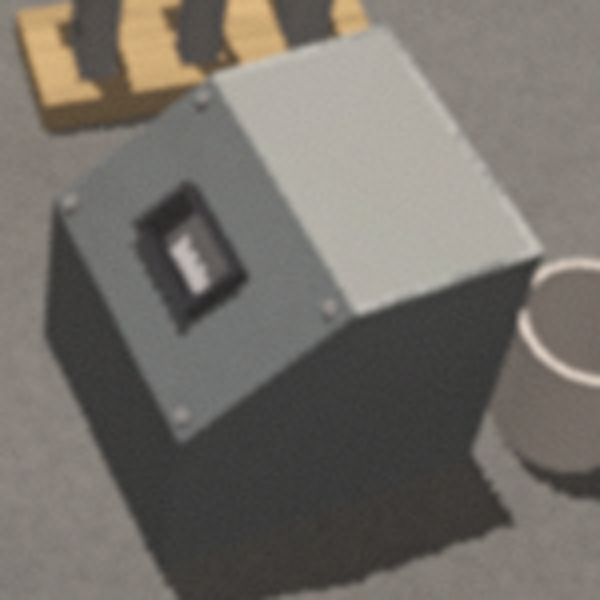

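```bash
cat > h.py <<'E'
import numpy as np,cv2,pickle
from scipy.optimize import least_squares
from scipy.spatial.transform import Rotation as R
def proj(f,P):
    P=np.atleast_2d(P); V=np.array(f["view"]); c=P@V[:3,:3].T+V[:3,3]
    return np.c_[f["fx"]*c[:,0]/c[:,2]+f["cx"], f["fy"]*c[:,1]/c[:,2]+f["cy"]]
def uncrop(p,s,o): return (np.array(p,float)+.5)/s-.5+np.array(o)
def T(q,P):
    P=np.atleast_2d(np.array(P,float)); c,s=np.cos(q[2]),np.sin(q[2])
    return np.c_[q[0]+c*P[:,0]-s*P[:,1], q[1]+s*P[:,0]+c*P[:,1], P[:,2]]
E
python3 - <<'E'
from h import *
ft=pickle.load(open("top0.pkl","rb")); fs=pickle.load(open("side0.pkl","rb"))
def fit(A,B,q0,name):
    # A,B: (model pts, pix)
    def r(q): return np.r_[(proj(ft,T(q,A[0]))-A[1]).ravel(),(proj(fs,T(q,B[0]))-B[1]).ravel()]
    s=least_squares(r,q0,loss='soft_l1'); q=s.x
    print(name,q[:2].round(4),np.degrees(q[2]).round(2)); print(r(q).reshape(-1,2).round(1).tolist()); return q
e=.08
ri=-.095+.068/np.tan(np.radians(38))
M=[(.095,e,.198),(.095,-e,.198),(ri,e,.198),(ri,-e,.198),(-.095,e,.13),(-.095,-e,.13)]
qb=fit((M,uncrop([(93,108),(430,48),(138,322),(482,262),(153,538),(484,478)],4.6,(365,105))),
 (M,uncrop([(380,25),(540,255),(212,78),(352,316),(55,203),(180,442)],4,(335,245))),[.5,-.2,.2],"box")
a,b=.0105,.022
J=[(a,b,.126),(a,-b,.126),(-a,-b,.126),(-a,b,.126)]
qj=fit((J,uncrop([(201,356),(300,354),(301,399),(202,400)],5,(260,115))),
 (J,uncrop([(230,88),(257,182),(198,187),(174,95)],7,(330,210))),[.5,0,0],"jaw")
K=[(.11,.04,.026),(.11,-.04,.026),(-.11,-.04,.026),(-.11,.04,.026)]
qr=fit((K,uncrop([(160,66),(330,61),(343,514),(171,517)],5,(260,115))),
 ([K[3],K[2],K[0]],uncrop([(65,268),(112,432),(635,192)],7,(330,210))),[.5,0,0],"rack mid")
m=T(qb,[(-.06,0,.174)]); print("mouth",m, proj(ft,m),proj(fs,m))
print("rack pockets", T(qr,[(x,0,.026) for x in(-.07,0,.07)]))
np.savez("pose.npz",qb=qb,qj=qj,qr=qr,m=m[0])
E
```

```text
box [ 0.5965 -0.2515] 12.28
[[-0.6, 0.2], [0.3, 0.1], [-0.3, 0.4], [0.1, -0.1], [0.2, 0.3], [0.4, 0.2], [1.4, -0.0], [0.8, -0.1], [-0.1, -0.6], [0.9, -0.1], [-0.6, -0.9], [-0.6, 0.7]]
jaw [ 0.5521 -0.0012] 1.69
[[-0.0, -0.5], [0.3, -0.0], [0.2, 0.4], [-0.2, 0.1], [-0.0, 0.1], [0.3, -0.4], [0.1, -0.1], [-0.4, 0.1]]
rack mid [6.21e-01 2.00e-04] 3.03
[[0.6, 0.1], [0.0, 0.5], [-0.1, -0.2], [0.1, -0.1], [0.0, -0.1], [0.3, -0.1], [-0.2, -1.0]]
mouth [[ 0.53786604 -0.26427698  0.174     ]] [[435.01965728 194.98030532]] [[380.02310559 306.42376685]]
rack pockets [[ 5.51138339e-01 -3.50602140e-03  2.60000000e-02]
 [ 6.21040611e-01  1.91582532e-04  2.60000000e-02]
 [ 6.90942884e-01  3.88918646e-03  2.60000000e-02]]
```

```bash
cat >> h.py <<'E'
GD=0.0187
def st():
    from plant import env
    s=env.read_state(); Rm=R.from_rotvec(s["orientation"]).as_matrix(); return s,Rm
def rel(target_grip,yaw_x=None):
    "shift in tool axes cm to bring grasp point to target; yaw_x= desired world heading (deg) of tool x (mod 180)"
    s,Rm=st(); g=s["tcp_pos"]-GD*Rm[:,2]
    d=Rm.T@(np.array(target_grip)-g)*100
    h=np.degrees(np.arctan2(Rm[1,0],Rm[0,0]))
    print("t",round(s["t"],2),"grip",g.round(4),"shift cm",d.round(2),"toolx head",h.round(2),"w",round(s["width"],3),"F",s["force"].round(1),"j6",s["joint_pos"][5].round(2),"tilt z",Rm[:,2].round(3))
    if yaw_x is not None:
        dd=(yaw_x-h+90)%180-90; print("turn world z",round(dd,2)," tool z turn",round(-dd,2))
E
python3 -c "
from h import *
rel([.552,-.001,.23],92.5)
s,Rm=st();print(Rm.round(3))"
```

```text
t 0.1 grip [ 0.2007 -0.5383  0.2324] shift cm [-38.07 -51.68   0.32] toolx head -69.56 w 0.996 F [ 0.4  0.4 -0.3] j6 -0.21 tilt z [-0.     0.002 -1.   ]
turn world z -17.94  tool z turn 17.94
[[ 0.349 -0.937 -0.   ]
 [-0.937 -0.349  0.002]
 [-0.002 -0.    -1.   ]]
```

Emit:
drive_tool --pt "100 0 0 -1.5 6" --pt "100 0 0 -1.5 6" --pt "100 0 0 -1.5 6" --pt "100 -3.26 -2.34 0 0" --pt "100 -3.26 -2.34 0 0" --pt "100 -3.26 -2.34 0 0" --pt "100 -3.26 -2.34 0 0" --pt "100 -3.26 -2.34 0 0" --pt "100 -3.26 -2.34 0 0" --pt "100 -3.26 -2.34 0 0" --pt "100 -3.26 -2.34 0 0" --pt "100 -3.26 -2.34 0 0" --pt "100 -3.26 -2.34 0 0" --pt "100 -3.26 -2.34 0 0" --pt "100 -3.26 -2.34 0 0" --pt "100 -3.26 -2.34 0 0" --pt "100 -3.26 -2.34 0 0" --grip_force 25

```text
t: 1.52
tcp_pos: [0.5218, -0.0582, 0.2559]
orientation: [-2.231, 2.206, 0.018]
force: [0.4, -1.4, 0.9]
width: 1.003
```

```bash
python3 -c "
from h import *
rel([.5515,-.0015,.101],92.3)"
```

```text
t 1.52 grip [ 0.5219 -0.0584  0.2746] shift cm [-5.46 -3.11 17.41] toolx head -89.36 w 1.003 F [ 0.4 -1.4  0.9] j6 1.21 tilt z [-0.005  0.011 -1.   ]
turn world z 1.66  tool z turn -1.66
```

Emit:
drive_tool --pt "100 -2.7 -1.5 0 -1.6" --pt "100 -2.7 -1.5 0 0" --pt "100 0 0 0 0" --pt "100 0 0 0 0"

```text
t: 1.85
tcp_pos: [0.5529, 0.0073, 0.2541]
orientation: [-2.273, 2.161, 0.024]
force: [0.2, 0.1, -0.4]
width: 1.0
```

```bash
python3 -c "
from h import *
rel([.5515,-.0015,.101],92.3)
from plant import grab_frame
for n in ('top','side'): cv2.imwrite(f'pics/{n}1.png',grab_frame(n)['image'])
"
```

```text
t 1.85 grip [0.553  0.007  0.2728] shift cm [ 1.1   0.07 17.16] toolx head -87.1 w 1.0 F [ 0.2  0.1 -0.4] j6 1.31 tilt z [-0.008  0.014 -1.   ]
turn world z -0.6  tool z turn 0.6
```

View pics/side1.png

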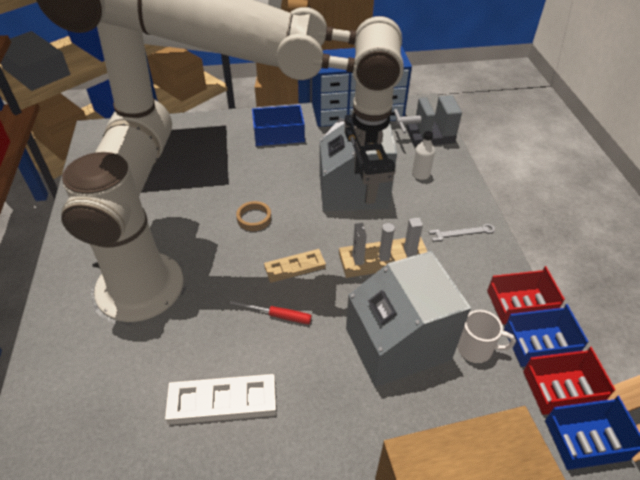

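Emit:
drive_tool --pt "100 0.5 0 3 0.6" --pt "100 0.5 0 3 0" --pt "100 0 0 3 0" --pt "100 0 0 2 0" --pt "100 0 0 0 0" --pt "100 0 0 0 0"

```text
t: 2.45
tcp_pos: [0.5515, -0.0111, 0.143]
orientation: [-2.246, 2.187, 0.015]
force: [0.5, -0.3, 0.2]
width: 0.997
```

```bash
python3 -c "
from h import *
rel([.5515,-.0015,.101],92.3)
from plant import grab_frame
for n in ('top','side'): cv2.imwrite(f'pics/{n}2.png',cv2.resize(grab_frame(n)['image'][100:300,220:460],None,fx=3,fy=3))
"
```

```text
t 2.45 grip [ 0.5516 -0.0113  0.1617] shift cm [-0.91 -0.03  6.08] toolx head -88.48 w 0.997 F [ 0.5 -0.3  0.2] j6 1.3 tilt z [-0.002  0.011 -1.   ]
turn world z 0.78  tool z turn -0.78
```

View pics/side2.png

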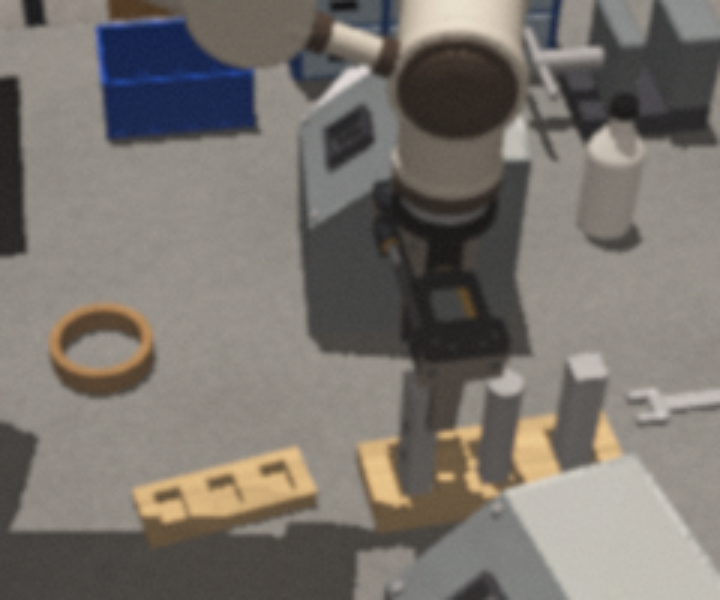

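View pics/top2.png

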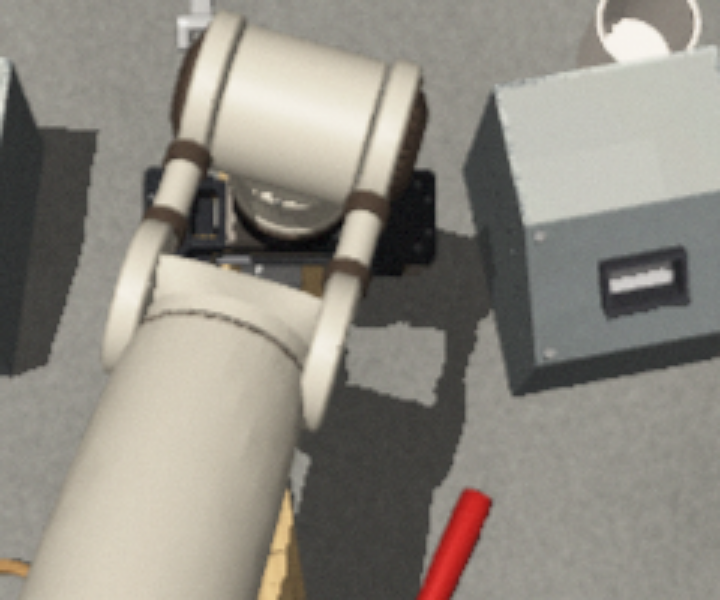

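Emit:
drive_tool --pt "100 -0.4 0 0 -0.7" --pt "100 -0.4 0 1 0" --pt "100 0 0 1.5 0" --pt "100 0 0 1.5 0" --pt "100 0 0 1.2 0" --pt "100 0 0 0 0" --pt "100 0 0 0 0"

```text
t: 3.13
tcp_pos: [0.5592, -0.0019, 0.0988]
orientation: [-2.255, 2.163, -0.012]
force: [-0.2, 0.5, 0.3]
width: 0.999
```

```bash
python3 -c "
from h import *
rel([.5515,-.0015,.101],92.3)
"
```

```text
t 3.13 grip [ 0.5589 -0.0021  0.1175] shift cm [-0.08  0.76  1.63] toolx head -87.61 w 0.999 F [-0.2  0.5  0.3] j6 1.3 tilt z [ 0.018  0.007 -1.   ]
turn world z -0.09  tool z turn 0.09
```

Emit:
drive_tool --pt "100 0 0.3 0.8 0" --pt "100 0 0.3 0.7 0" --pt "100 0 0 0 0" --pt "100 0 0 0 0"

```text
t: 3.47
tcp_pos: [0.5547, -0.0019, 0.0849]
orientation: [-2.254, 2.16, -0.018]
force: [1.2, 0.5, 0.3]
width: 1.0
```

```bash
python3 -c "
from h import *
rel([.5515,-.0015,.101],92.3)
"
```

```text
t 3.47 grip [ 0.5543 -0.002   0.1036] shift cm [-0.06  0.28  0.26] toolx head -87.56 w 1.0 F [1.2 0.5 0.3] j6 1.29 tilt z [ 0.022  0.006 -1.   ]
turn world z -0.14  tool z turn 0.14
```

Emit:
drive_tool --pt "100 0 0.25 0.2 0" --pt "40 0 0 0 0" --pt "30 0 0 0 0" --pt "30 0 0 0 0" --pt "30 0 0 0 0" --pt "30 0 0 0 0" --pt "30 0 0 0 0" --pt "30 0 0 0 0" --grip_force 25

```text
t: 4.13
tcp_pos: [0.5531, -0.0024, 0.0842]
orientation: [-2.252, 2.159, -0.022]
force: [0.9, -0.3, 0.2]
width: 0.519
```

```bash
python3 -c "
from h import *
rel([.5515,-.0015,.101],92.3)
"
```

```text
t 4.13 grip [ 0.5526 -0.0025  0.1028] shift cm [-0.1   0.11  0.18] toolx head -87.57 w 0.519 F [ 0.9 -0.3  0.2] j6 1.29 tilt z [ 0.025  0.006 -1.   ]
turn world z -0.13  tool z turn 0.13
```

Emit:
drive_tool --pt "20 0 0 0 0" --pt "20 0 0 0 0" --pt "20 0 0 0 0" --grip_force 25

```text
t: 4.38
tcp_pos: [0.5531, -0.0023, 0.0842]
orientation: [-2.252, 2.159, -0.022]
force: [0.0, 0.0, 0.8]
width: 0.483
```

Emit:
drive_tool --pt "20 0 0 -0.4 0" --pt "20 0 0 0 0" --pt "20 0 0.4 0 0" --pt "20 0 0.4 0 0" --pt "20 0 0.7 0 0" --pt "20 0 0.7 0 0" --pt "20 0 0.7 0.1 0" --pt "20 0 0.7 0.1 0" --pt "20 0 0 0 0" --pt "20 0 0 0 0"

```text
t: 5.22
tcp_pos: [0.5189, -0.0033, 0.0868]
orientation: [-2.243, 2.152, -0.038]
force: [3.5, 0.7, -4.8]
width: 0.48
```

```bash
python3 -c "
from h import *
rel([.5515,-.0015,.101],92.3)
from plant import grab_frame
for n in ('side',): cv2.imwrite(f'pics/{n}3.png',cv2.resize(grab_frame(n)['image'][150:300,300:460],None,fx=4,fy=4,interpolation=2))
"
```

```text
t 5.22 grip [ 0.5182 -0.0035  0.1054] shift cm [-0.06 -3.32  0.58] toolx head -87.62 w 0.48 F [ 3.5  0.7 -4.8] j6 1.27 tilt z [ 0.041  0.007 -0.999]
turn world z -0.08  tool z turn 0.08
```

View pics/side3.png

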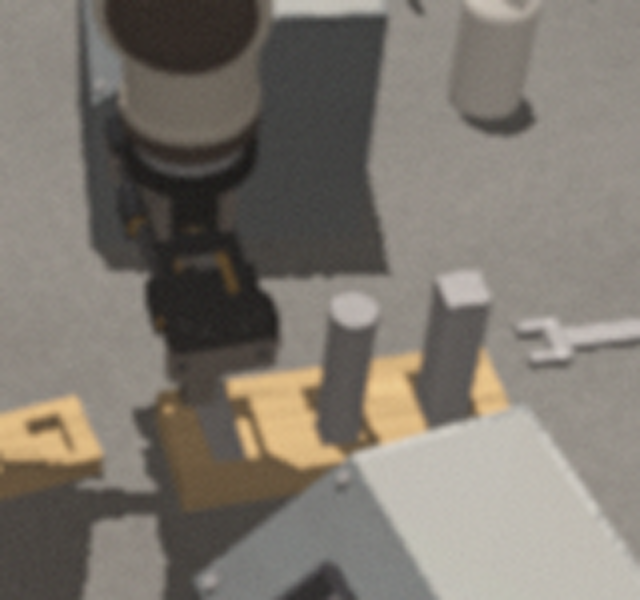

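Emit:
drive_tool --pt "20 0 0.6 0.15 0" --pt "20 0 0.6 0.2 0" --pt "20 0 0.6 0.25 0" --pt "20 0 0.6 0.3 0" --pt "20 0 0.3 0.2 0" --pt "20 0 0 0 0" --pt "20 0 0 0 0"

```text
t: 5.85
tcp_pos: [0.4961, -0.0053, 0.0776]
orientation: [-2.237, 2.147, -0.055]
force: [4.6, 1.4, -0.1]
width: 0.48
```

```bash
python3 -c "
from h import *
rel([.5515,-.0015,.101],92.3)
from plant import grab_frame
for n in ('side',): cv2.imwrite(f'pics/{n}4.png',cv2.resize(grab_frame(n)['image'][150:300,300:460],None,fx=4,fy=4,interpolation=2))
"
```

```text
t 5.85 grip [ 0.4951 -0.0054  0.0963] shift cm [-0.16 -5.66 -0.16] toolx head -87.64 w 0.48 F [ 4.6  1.4 -0.1] j6 1.25 tilt z [ 0.054  0.005 -0.999]
turn world z -0.06  tool z turn 0.06
```

View pics/side4.png

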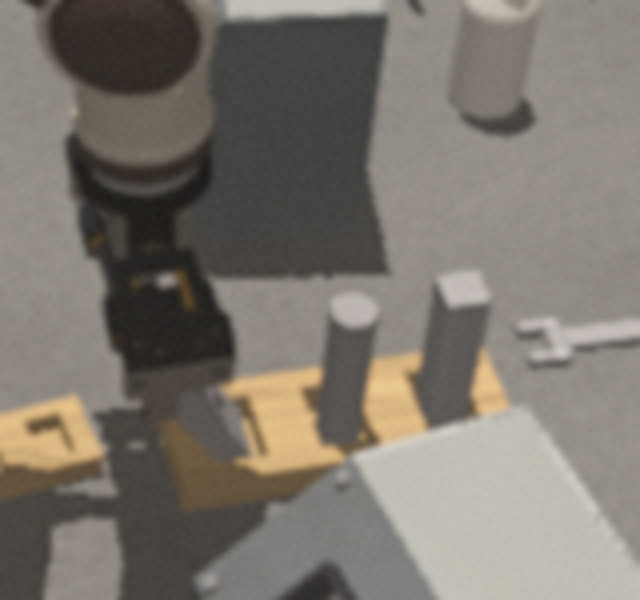

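Emit:
drive_tool --pt "20 0 0.4 0.3 0" --pt "20 0 0.3 0.2 0" --pt "20 0 0 0 0" --pt "20 0 0 0 0"

```text
t: 6.23
tcp_pos: [0.4897, -0.006, 0.0725]
orientation: [-2.237, 2.147, -0.056]
force: [3.7, 0.4, 1.2]
width: 0.475
```

Emit:
drive_tool --pt "20 0 0 0 0" --pt "20 0 0 0 0" --pt "20 0 0 -0.5 0" --pt "20 0 0 -1 0" --pt "20 0 0 -1.5 0" --pt "20 0 0 -1.5 0" --pt "20 0 0 -1.5 0" --pt "20 0 0 -1 0" --pt "20 0 0 0 0" --pt "20 0 0 0 0" --grip_force 60

```text
t: 7.07
tcp_pos: [0.4698, -0.0039, 0.138]
orientation: [-2.256, 2.163, -0.004]
force: [-0.3, 0.8, -3.6]
width: 0.476
```

```bash
python3 -c "
from h import *
rel([.44,-.10,.30],92.3)
from plant import grab_frame
for n in ('side',): cv2.imwrite(f'pics/{n}5.png',cv2.resize(grab_frame(n)['image'][130:280,300:460],None,fx=4,fy=4,interpolation=2))
"
```

```text
t 7.07 grip [ 0.4696 -0.0041  0.1567] shift cm [  9.32   3.16 -14.46] toolx head -87.57 w 0.476 F [-0.3  0.8 -3.6] j6 1.25 tilt z [ 0.013  0.01  -1.   ]
turn world z -0.13  tool z turn 0.13
```

View pics/side5.png

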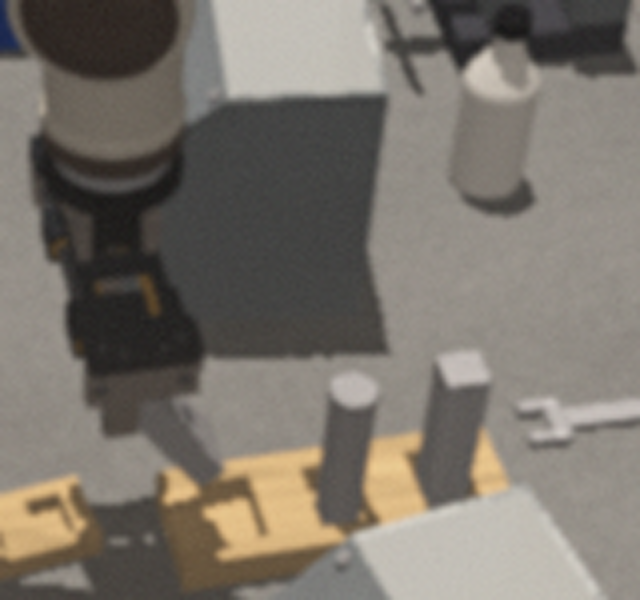

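Emit:
drive_tool --pt "20 0 0 -2 0" --pt "20 0 0 -3 0" --pt "20 0 0 -3 0" --pt "20 0 0 -3 0" --pt "20 1 0.3 -2 -1" --pt "20 2 0.3 -1 -1.5" --pt "20 2.5 0.3 0 -1.5" --pt "20 3 0 0 -1.5" --pt "20 3 0 0 -1.5" --pt "20 3 0 0 -1.5" --pt "20 3 0 0 -1.3" --pt "20 3 0 0 0" --pt "20 2 0 0 0" --pt "20 1 0 0 0" --pt "20 0 0 0 0" --pt "20 0 0 0 0"

```text
t: 8.45
tcp_pos: [0.481, -0.2423, 0.2567]
orientation: [-2.455, 1.958, 0.073]
force: [0.0, 1.2, -4.1]
width: 0.474
```

```bash
python3 -c "
from h import *
rel([.465,-.28,.28],102.3)
from plant import grab_frame
for n in ('side','top'):
    f=grab_frame(n);pickle.dump(f,open(n+'6.pkl','wb')); cv2.imwrite(f'pics/{n}6.png',f['image'])
"
```

```text
t 8.45 grip [ 0.4816 -0.2429  0.2753] shift cm [ 3.23  2.46 -0.52] toolx head -77.16 w 0.474 F [ 0.   1.2 -4.1] j6 0.66 tilt z [-0.036  0.029 -0.999]
turn world z -0.54  tool z turn 0.54
```

View pics/side6.png

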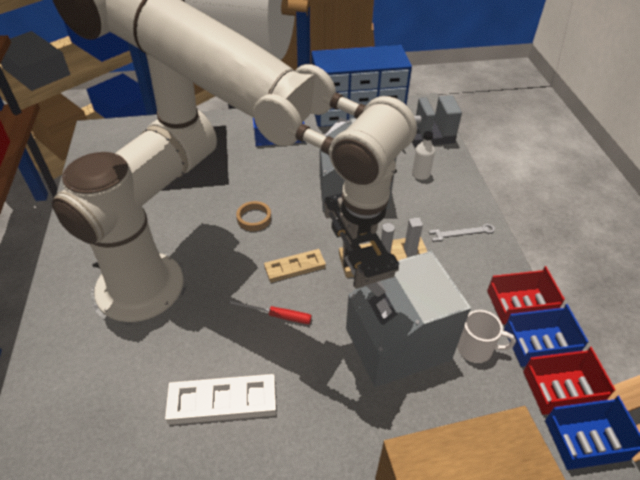

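View pics/top6.png

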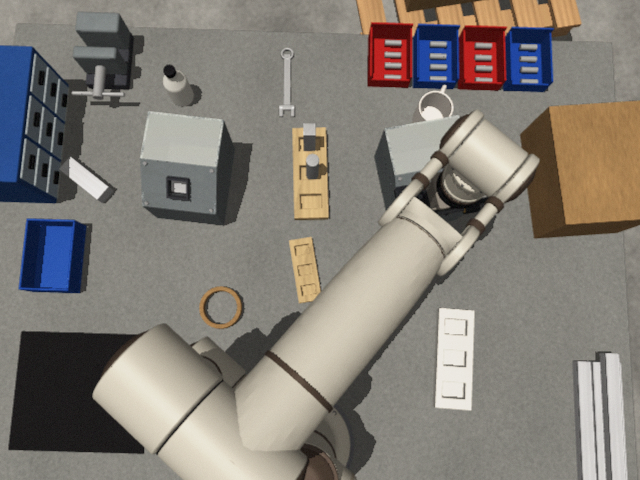

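```bash
python3 -c "
from h import *
f=pickle.load(open('side6.pkl','rb')); im=f['image'][215:345,325:425]
cv2.imwrite('pics/side6z.png',cv2.resize(cv2.convertScaleAbs(im,alpha=1.6),None,fx=5.5,fy=4.6*1.196,interpolation=2))
"
```

```text
(no output)
```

View pics/side6z.png

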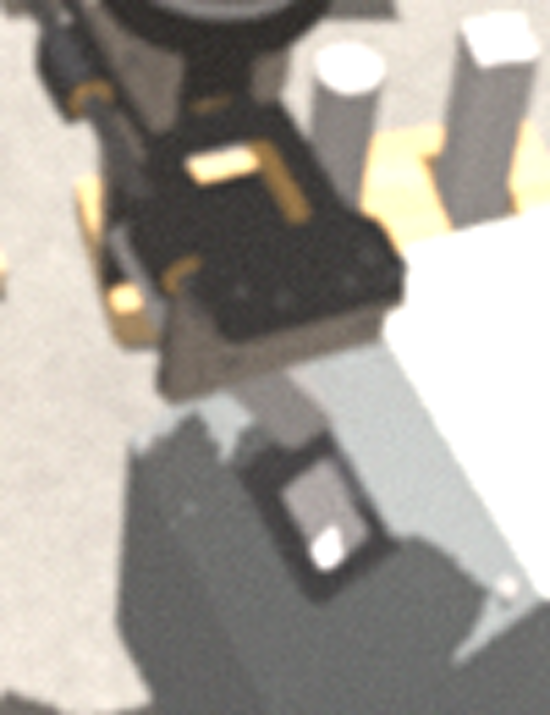

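```bash
cat >> h.py <<'E'
def footpts(th,g=.0968,G=None,Rm=None):
    if G is None:
        s,Rm=st(); G=s["tcp_pos"]-GD*Rm[:,2]
    w=Rm[:,0]; f=-Rm[:,1]; f=f-np.array([0,0,f[2]]); f/=np.linalg.norm(f)  # f ~ +box x
    t=np.radians(th); u=-np.sin(t)*f+np.array([0,0,np.cos(t)]); n=np.cos(t)*f+np.sin(t)*np.array([0,0,1.])
    F=G-g*u
    return F,u,np.array([F+a*.0105*n+b*.022*w for a,b in((-1,-1),(-1,1),(1,1),(1,-1))])
E
python3 -c "
from h import *
f=pickle.load(open('side6.pkl','rb'))
for th in (25,30,34,38,42,46):
    F,u,P=footpts(th); p=(proj(f,P)-[325,215]+.5)*5.5-.5; print(th,F.round(3),p.round(0).tolist())
"
```

```text
25 [ 0.522 -0.233  0.188] [[198.0, 389.0], [247.0, 480.0], [297.0, 451.0], [246.0, 360.0]]
30 [ 0.529 -0.231  0.192] [[218.0, 377.0], [268.0, 469.0], [315.0, 437.0], [265.0, 346.0]]
34 [ 0.535 -0.23   0.195] [[234.0, 368.0], [284.0, 459.0], [330.0, 426.0], [278.0, 335.0]]
38 [ 0.54  -0.229  0.199] [[249.0, 358.0], [299.0, 449.0], [343.0, 415.0], [292.0, 324.0]]
42 [ 0.545 -0.228  0.204] [[263.0, 347.0], [314.0, 438.0], [356.0, 403.0], [304.0, 312.0]]
46 [ 0.55  -0.227  0.209] [[277.0, 336.0], [328.0, 427.0], [369.0, 390.0], [316.0, 300.0]]
```

```bash
cat >> h.py <<'E'
def plan(th,k,g=.0968):
    "grip target: foot k beyond rim (neg = before) along jaw line through passage middle"
    z=np.load("pose.npz"); ps=z["qb"][2]; a=np.array([.616*np.cos(ps),.616*np.sin(ps),-.788])
    M=z["m"]+.0125*a; t=np.radians(th)
    u=np.array([-np.sin(t)*np.cos(ps),-np.sin(t)*np.sin(ps),np.cos(t)])
    return M+u*(g-(k-.0125))
E
python3 -c "
from h import *
for k in(-.02,0,.07): print(plan(34,k).round(4)); rel(plan(34,k),102.3)
"
```

```text
[ 0.4747 -0.278   0.2713]
t 8.55 grip [ 0.4818 -0.2422  0.2757] shift cm [3.35 1.48 0.36] toolx head -77.08 w 0.475 F [-0.2 -1.2 -3.7] j6 0.66 tilt z [-0.035  0.029 -0.999]
turn world z -0.62  tool z turn 0.62
[ 0.4857 -0.2756  0.2548]
t 8.55 grip [ 0.4818 -0.2422  0.2757] shift cm [3.42 0.32 1.99] toolx head -77.08 w 0.475 F [-0.2 -1.2 -3.7] j6 0.66 tilt z [-0.035  0.029 -0.999]
turn world z -0.62  tool z turn 0.62
[ 0.5239 -0.2673  0.1967]
t 8.55 grip [ 0.4818 -0.2422  0.2757] shift cm [ 3.67 -3.76  7.67] toolx head -77.08 w 0.475 F [-0.2 -1.2 -3.7] j6 0.66 tilt z [-0.035  0.029 -0.999]
turn world z -0.62  tool z turn 0.62
```

Emit:
drive_tool --pt "20 0 0.5 -0.3 0.6" --pt "20 0.8 0.5 0 0" --pt "20 0.8 0.4 0 0" --pt "20 0.8 0 0 0" --pt "20 0.6 0 0 0" --pt "20 0 0 0 0" --pt "20 0 0 0 0" --pt "20 0 0 0 0"

```text
t: 9.22
tcp_pos: [0.4735, -0.2742, 0.2611]
orientation: [-2.45, 1.965, 0.069]
force: [-0.3, 0.0, -3.1]
width: 0.475
```

```bash
python3 -c "
from h import *
rel(plan(34,-.02),102.3)
from plant import grab_frame
f=grab_frame('side');pickle.dump(f,open('side7.pkl','wb'));im=f['image'][215:345,325:425]
cv2.imwrite('pics/side7z.png',cv2.resize(cv2.convertScaleAbs(im,alpha=1.6),None,fx=5.5,fy=5.5,interpolation=2))
for th in (30,34,38,42):
    F,u,P=footpts(th); p=(proj(f,P)-[325,215]+.5)*5.5-.5; print(th,F.round(3),p.round(0).tolist())
"
```

```text
t 9.22 grip [ 0.4741 -0.2748  0.2797] shift cm [ 0.36 -0.01  0.83] toolx head -77.51 w 0.475 F [-0.3  0.  -3.1] j6 0.61 tilt z [-0.034  0.028 -0.999]
turn world z -0.19  tool z turn 0.19
30 [ 0.521 -0.264  0.196] [[217.0, 443.0], [266.0, 538.0], [315.0, 507.0], [264.0, 412.0]]
34 [ 0.527 -0.263  0.199] [[233.0, 433.0], [283.0, 529.0], [330.0, 495.0], [279.0, 400.0]]
38 [ 0.532 -0.262  0.203] [[248.0, 423.0], [299.0, 518.0], [344.0, 484.0], [292.0, 389.0]]
42 [ 0.537 -0.261  0.208] [[263.0, 413.0], [314.0, 508.0], [358.0, 472.0], [305.0, 377.0]]
```

View pics/side7z.png

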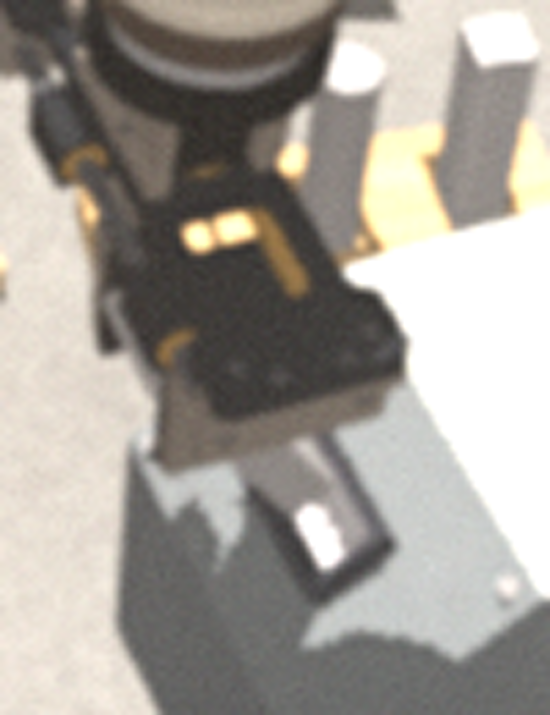

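```bash
python3 -c "
from h import *
f=pickle.load(open('side7.pkl','rb'));im=f['image'][285:335,355:405].astype(float)
im=np.clip((im-10)*2.2,0,255).astype(np.uint8)
o=cv2.resize(im,None,fx=11,fy=11,interpolation=2)
for th,c in ((30,(255,0,0)),(36,(0,255,0)),(42,(0,0,255))):
    F,u,P=footpts(th); p=(proj(f,P)-[355,285]+.5)*11-.5
    cv2.polylines(o,[p.round().astype(int)],True,c,1)
cv2.imwrite('pics/side7y.png',o)
"
```

```text
(no output)
```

View pics/side7y.png

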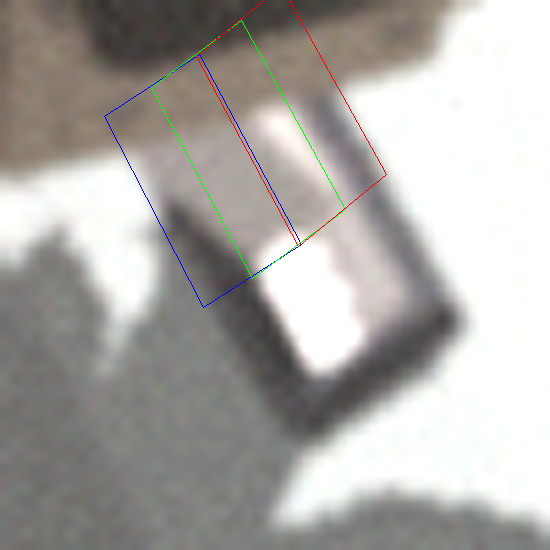

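```bash
python3 -c "
from h import *
for k in(-.01,.02,.07): rel(plan(35.5,k),102.3)
"
```

```text
t 9.27 grip [ 0.4741 -0.2747  0.2797] shift cm [ 0.4  -0.34  1.83] toolx head -77.5 w 0.472 F [-0.4  0.2 -4. ] j6 0.61 tilt z [-0.034  0.027 -0.999]
turn world z -0.2  tool z turn 0.2
t 9.27 grip [ 0.4741 -0.2747  0.2797] shift cm [ 0.49 -2.15  4.22] toolx head -77.5 w 0.472 F [-0.4  0.2 -4. ] j6 0.61 tilt z [-0.034  0.027 -0.999]
turn world z -0.2  tool z turn 0.2
t 9.27 grip [ 0.4741 -0.2747  0.2797] shift cm [ 0.64 -5.16  8.21] toolx head -77.5 w 0.472 F [-0.4  0.2 -4. ] j6 0.61 tilt z [-0.034  0.027 -0.999]
turn world z -0.2  tool z turn 0.2
```

Emit:
drive_tool --pt "20 0.2 -0.1 0.5 0.2" --pt "20 0.2 -0.1 0.5 0" --pt "20 0 -0.1 0.5 0" --pt "20 0 0 0.2 0" --pt "20 0 0 0 0" --pt "20 0 0 0 0"

```text
t: 9.77
tcp_pos: [0.4769, -0.276, 0.2409]
orientation: [-2.447, 1.968, 0.072]
force: [-0.3, -0.1, -3.0]
width: 0.476
```

```bash
python3 -c "
from h import *
for k in(-.01,.02,.07): rel(plan(35.5,k),102.3)
from plant import grab_frame
f=grab_frame('side');pickle.dump(f,open('side8.pkl','wb'));im=f['image'][285:335,355:405].astype(float)
im=np.clip((im-10)*2.2,0,255).astype(np.uint8)
o=cv2.resize(im,None,fx=11,fy=11,interpolation=2)
for th,c in ((32,(255,0,0)),(36,(0,255,0)),(40,(0,0,255))):
    F,u,P=footpts(th); p=(proj(f,P)-[355,285]+.5)*11-.5
    cv2.polylines(o,[p.round().astype(int)],True,c,1)
cv2.imwrite('pics/side8y.png',o)
"
```

```text
t 9.77 grip [ 0.4776 -0.2765  0.2596] shift cm [ 0.08  0.01 -0.17] toolx head -77.66 w 0.476 F [-0.3 -0.1 -3. ] j6 0.61 tilt z [-0.035  0.029 -0.999]
turn world z -0.04  tool z turn 0.04
t 9.77 grip [ 0.4776 -0.2765  0.2596] shift cm [ 0.17 -1.8   2.22] toolx head -77.66 w 0.476 F [-0.3 -0.1 -3. ] j6 0.61 tilt z [-0.035  0.029 -0.999]
turn world z -0.04  tool z turn 0.04
t 9.77 grip [ 0.4776 -0.2765  0.2596] shift cm [ 0.32 -4.81  6.2 ] toolx head -77.66 w 0.476 F [-0.3 -0.1 -3. ] j6 0.61 tilt z [-0.035  0.029 -0.999]
turn world z -0.04  tool z turn 0.04
```

View pics/side8y.png

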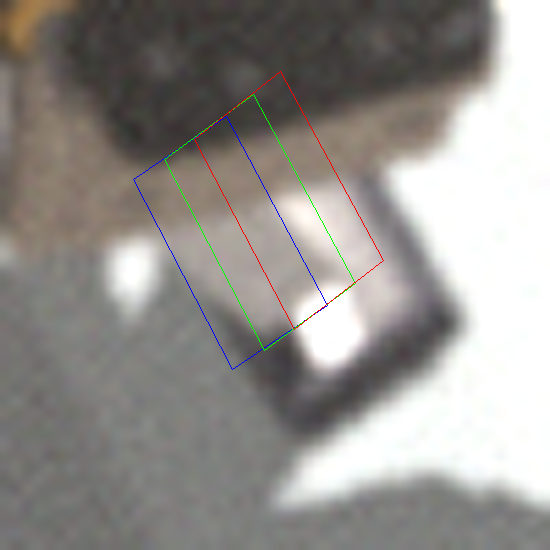

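Emit:
drive_tool --pt "20 0.1 -0.4 0.5 0" --pt "20 0.1 -0.4 0.5 0" --pt "20 0 -0.4 0.5 0" --pt "20 0 -0.4 0.5 0" --pt "20 0 0 0 0" --pt "20 0 0 0 0"

```text
t: 10.32
tcp_pos: [0.4943, -0.2736, 0.2183]
orientation: [-2.447, 1.968, 0.071]
force: [-1.0, -1.2, -2.7]
width: 0.478
```

```bash
python3 -c "
from h import *
for k in(.02,.03,.07): rel(plan(35.5,k),102.3)
from plant import grab_frame
f=grab_frame('side');pickle.dump(f,open('side9.pkl','wb'));im=f['image'][265:335,345:415].astype(float)
im=np.clip((im-10)*2.2,0,255).astype(np.uint8)
o=cv2.resize(im,None,fx=8,fy=8,interpolation=2)
cv2.imwrite('pics/side9y.png',o)
"
```

```text
t 10.32 grip [ 0.495  -0.2741  0.237 ] shift cm [-0.05  0.01  0.02] toolx head -77.64 w 0.478 F [-1.  -1.2 -2.7] j6 0.64 tilt z [-0.035  0.029 -0.999]
turn world z -0.06  tool z turn 0.06
t 10.32 grip [ 0.495  -0.2741  0.237 ] shift cm [-0.02 -0.59  0.81] toolx head -77.64 w 0.478 F [-1.  -1.2 -2.7] j6 0.64 tilt z [-0.035  0.029 -0.999]
turn world z -0.06  tool z turn 0.06
t 10.32 grip [ 0.495  -0.2741  0.237 ] shift cm [ 0.1 -3.   4. ] toolx head -77.64 w 0.478 F [-1.  -1.2 -2.7] j6 0.64 tilt z [-0.035  0.029 -0.999]
turn world z -0.06  tool z turn 0.06
```

View pics/side9y.png

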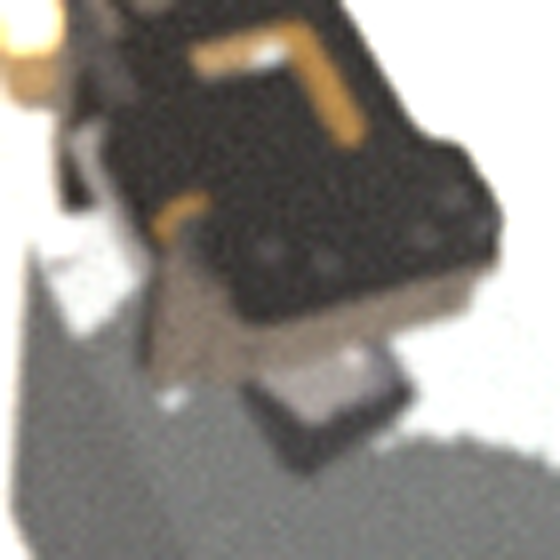

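Emit:
drive_tool --pt "20 0 -0.4 0.53 0" --pt "20 0 -0.4 0.53 0" --pt "20 0 -0.4 0.53 0" --pt "20 0 -0.4 0.53 0" --pt "20 0 0 0 0" --pt "20 0 0 0 0"

```text
t: 10.87
tcp_pos: [0.5094, -0.2694, 0.194]
orientation: [2.446, -1.968, -0.074]
force: [-0.2, -0.6, -3.9]
width: 0.473
```

```bash
python3 -c "
from h import *
for k in(.05,.07): rel(plan(35.5,k),102.3)
"
```

```text
t 10.87 grip [ 0.5101 -0.27    0.2127] shift cm [ 0.03 -0.16  0.02] toolx head -77.66 w 0.473 F [-0.2 -0.6 -3.9] j6 0.66 tilt z [-0.038  0.029 -0.999]
turn world z -0.04  tool z turn 0.04
t 10.87 grip [ 0.5101 -0.27    0.2127] shift cm [ 0.09 -1.37  1.61] toolx head -77.66 w 0.473 F [-0.2 -0.6 -3.9] j6 0.66 tilt z [-0.038  0.029 -0.999]
turn world z -0.04  tool z turn 0.04
```

Emit:
drive_tool --pt "20 0 -0.5 0.5 0" --pt "20 0 -0.5 0.55 0" --pt "20 0 -0.35 0.5 0" --pt "20 0 0 0 0" --pt "20 0 0 0 0" --pt "20 0 0 0 0"

```text
t: 11.37
tcp_pos: [0.5197, -0.2681, 0.1786]
orientation: [2.442, -1.96, -0.08]
force: [-4.7, 1.0, -3.8]
width: 0.475
```

```bash
python3 -c "
from h import *
for k in(.07,.075): rel(plan(35.5,k),102.3)
from plant import grab_frame
f=grab_frame('side');pickle.dump(f,open('side10.pkl','wb'));im=f['image'][225:345,325:445].astype(float)
im=np.clip((im-10)*1.6,0,255).astype(np.uint8)
cv2.imwrite('pics/side10y.png',cv2.resize(im,None,fx=5,fy=5,interpolation=2))
"
```

```text
t 11.37 grip [ 0.5206 -0.2685  0.1973] shift cm [-0.04 -0.27  0.1 ] toolx head -77.55 w 0.475 F [-4.7  1.  -3.8] j6 0.68 tilt z [-0.046  0.025 -0.999]
turn world z -0.15  tool z turn 0.15
t 11.37 grip [ 0.5206 -0.2685  0.1973] shift cm [-0.03 -0.58  0.5 ] toolx head -77.55 w 0.475 F [-4.7  1.  -3.8] j6 0.68 tilt z [-0.046  0.025 -0.999]
turn world z -0.15  tool z turn 0.15
```

View pics/side10y.png

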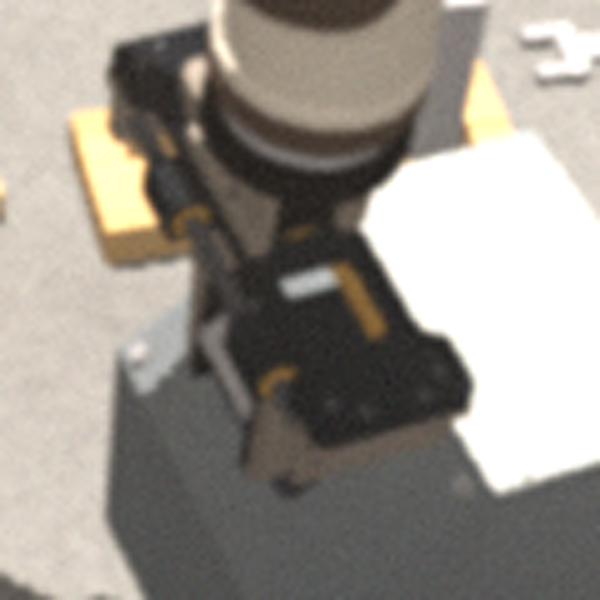

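Emit:
drive_tool --pt "75 0 0 0 0" --pt "75 0 0 0 0" --pt "75 0 0 0 0" --pt "75 0 0 0 0" --pt "75 0 0 0 0" --pt "75 0 0 0 0"

```text
t: 11.92
tcp_pos: [0.5238, -0.2693, 0.1835]
orientation: [2.443, -1.964, -0.062]
force: [0.4, -0.1, 0.4]
width: 0.752
```

```bash
python3 -c "
from h import *
rel(plan(35.5,.07),102.3)
from plant import grab_frame
f=grab_frame('side');im=f['image'][225:345,325:445].astype(float)
im=np.clip((im-10)*1.6,0,255).astype(np.uint8)
cv2.imwrite('pics/side11y.png',cv2.resize(im,None,fx=5,fy=5,interpolation=2))
"
```

```text
t 11.92 grip [ 0.5244 -0.2697  0.2021] shift cm [-0.23  0.06  0.61] toolx head -77.62 w 0.752 F [ 0.4 -0.1  0.4] j6 0.68 tilt z [-0.035  0.02  -0.999]
turn world z -0.08  tool z turn 0.08
```

View pics/side11y.png

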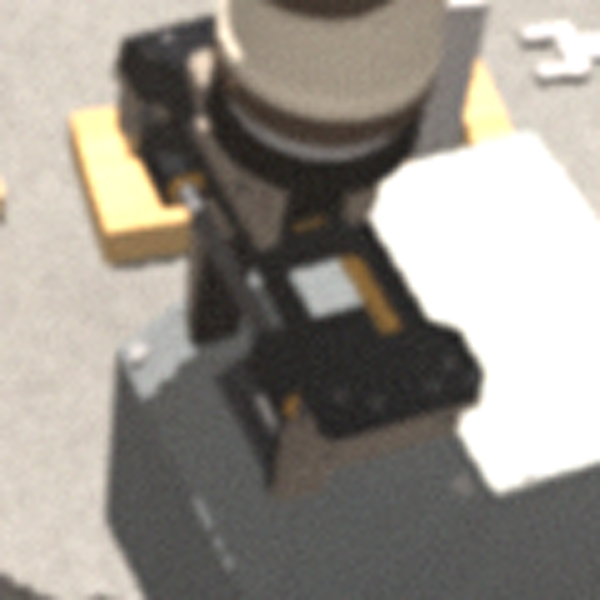

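Emit:
drive_tool --pt "75 0 0 -1 0" --pt "75 0 0 -2 0" --pt "75 0 0 -3 0" --pt "75 0 0 -3 0" --pt "75 0 1 -3 0" --pt "75 0 3 -1 0" --pt "75 0 3 0 0" --pt "75 0 3 0 0" --pt "75 0 3 0 0" --pt "75 0 2 0 0" --pt "75 0 0 0 0" --pt "75 0 0 0 0"

```text
t: 12.97
tcp_pos: [0.3774, -0.3054, 0.3338]
orientation: [2.443, -1.96, -0.048]
force: [-0.2, -0.8, -0.2]
width: 0.75
```

```bash
python3 -c "
from h import *
rel(plan(35.5,.07),102.3)
from plant import grab_frame
o=[]
for n,(y,x) in (('side',(215,325)),('top',(105,330))):
    f=grab_frame(n);cv2.imwrite(f'pics/{n}12.png',f['image'])
    im=f['image'][y:y+150,x:x+150].astype(float)
    o.append(cv2.resize(np.clip((im-5)*1.5,0,255).astype(np.uint8),None,fx=2.66,fy=2.66,interpolation=2))
cv2.imwrite('pics/both12.png',np.hstack(o))
"
```

```text
t 12.97 grip [ 0.3779 -0.3056  0.3525] shift cm [ -0.3  -15.4   15.25] toolx head -77.51 w 0.75 F [-0.2 -0.8 -0.2] j6 0.43 tilt z [-0.029  0.012 -0.999]
turn world z -0.19  tool z turn 0.19
```

View pics/both12.png

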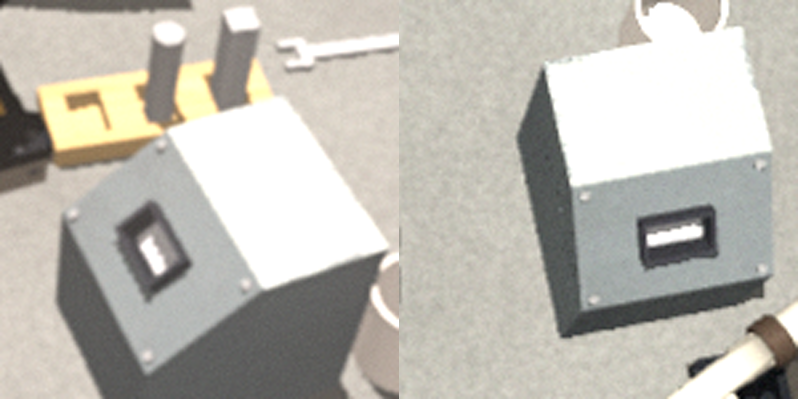

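View pics/side12.png

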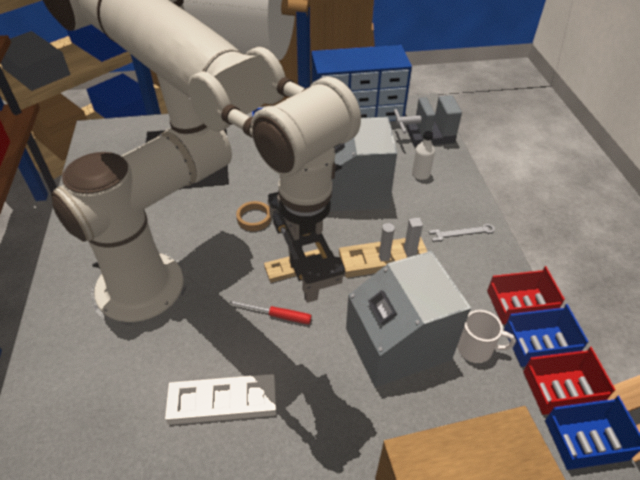

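```bash
python3 -c "
from plant import env
print(env.read_state()['qd'].round(3)); print(env.job_done())"
```

```text
[ 0.015  0.02   0.002  0.003 -0.002 -0.002]
the job is handed in; nothing more can be done
None
```

The flat jaw is in the slot box and the job is handed in, at about 13 s of the 43 s allowed.

- **Picking it up:** The moves I can give don't tilt the tool. So I gripped the jaw across its 44 mm sides and levered it against its pocket's rim until it leaned about 36–40°.
- **Posting it:** I lifted it at 60 N and pushed it end first through the passage to about 69 mm past the rim. The flap is 25 mm in, so it was well open. I let go there.

**Last checks:**
- **Box:** The final side and top pictures show the slot mouth empty, with the bright flap looking as it did at the start. The jaw is nowhere outside the box.
- **Other pieces:** The round and square bars are still standing in the rack.
- **Forces:** The highest reading I saw after a move was about 6 N, and it was under 1 N once clear of everything.
- **Robot:** It stands clear, touching nothing.

**Limits and deviations:**
- **Not seen directly:** I had no reading of the flap angle and couldn't see the jaw inside the box. That the flap shut and the jaw slid in is judged from the pictures.
- **Lean at entry:** The jaw was at about 35° in the pictures instead of 38°, partly because the tool drifted 2–3° off vertical. It went in without jamming. The sideways force rose to about 5 N at the deepest point.

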